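Seat the light-guide pack in the edge-lit panel

TASK

On the dark board an edge-lit lamp panel is half assembled: two aluminium LED rails are already screwed on, along the far and the left side of its back plate as the robot sees it. Push the cream-coloured optical pack across the back plate with the fingertips, gently, until it sits square in the corner with its far edge up against the far rail and its left edge up against the left rail along their whole length. Only slide it, never lift it, and leave everything else on the desk where it is.

Things in the scene. Friction and masses are not known exactly. Their poses are not given: they have to be found in the camera images.
- panel: Dark assembly board, fixed, with the panel's aluminium back plate let in flush. Origin at desk level (z = 0) under the middle of the seat: the seated pack has its centre at x = 0, y = 0 of this frame. x points to the far rail, y to the left rail, z up. The flat top, on which the pack slides, is 12 mm above the origin, x -155 to +100, y -190 to +160 mm; near and right sides are open.
- far_stop (a point): Middle of the far rail's stop edge, 3 mm above the board's top, at x = +60 mm of the board. The far rail is fixed, stands 18 mm above the board's top and runs from y = -95 to +111 mm; a ledge 6 mm high along its foot is what the pack butts against. Axes as the board's.
- left_stop (a point): Middle of the left rail's stop edge, 3 mm above the board's top, at y = +95 mm of the board. The left rail is fixed, as high as the far one, with the same ledge, and runs from x = -60 to +60 mm. Axes as the board's.
- pack: Optical pack: loose rigid slab, cream opal top, pale green edges, 120 mm (its x) by 190 mm (its y) by 12 mm thick, 0.2 to 0.45 kg, lying flat on the board 25 to 55 mm short of its seat in both directions and up to 0.2 rad askew. Origin at the centre of its underside, axes nearly parallel to the board's. It slides with 2 to 6 N of friction.
- pack_centre (a point): the middle of the optical pack, half-way up (6 mm above its underside)
- screw_tub: small round blue tub of screws, 44 mm across, 24 mm high, standing on the dark board at its near left corner; origin at the centre of its underside; leave it alone
- screwdriver: screwdriver 170 mm long, red handle 26 mm thick, lying on the desk left of the board along its x (blade to +x); origin half-way along, on the desk; leave it alone
- long_rail: a loose aluminium edge rail for the panel, to be screwed on later, lying on the desk right of the board: 206 mm long (along its x), 17 mm wide, 18 mm high, origin at the middle of its underside; leave it alone
- short_rail: a loose aluminium edge rail for the panel, to be screwed on later, lying on the desk right of the board: 120 mm long (along its x), 17 mm wide, 18 mm high, origin at the middle of its underside; leave it alone
- driver: white plastic LED power driver box, 42 x 125 x 28 mm, left of the board; origin at the centre of its underside; leave it alone
- mouse: black computer mouse, 104 x 60 x 36 mm, right of the board; origin at the centre of its underside; leave it alone
- highlighter: pink highlighter pen, 121 x 26 x 17 mm, lying along its x on the desk at the near left; origin near its middle, on the underside; leave it alone
- mug: blue mug, 80 mm across, 95 mm high, handle at its +y side, further left; origin at the centre of its underside; leave it alone

How it is judged:
By the outcome, as a careful person would: the job done as asked, in the order asked, and still so for the second after the job is handed in, with the robot touching nothing.
It also fails if it takes over 45 s, if anything falls off the work surface, if the arm or the gripper's body presses on something with over 40 N, if the wrist force passes 120 N, or if a joint passes its speed limit or range.

ROBOT

A 7-joint arm with a two-finger parallel gripper is mounted at the origin on the work surface. World frame = base frame: x ahead of the robot, y to its left, z up, the work surface at z = 0. Lengths are in m, angles in rad, forces in N, time in s.
With the tool pointing down it reaches from about 0.425 to 0.95 m from the base axis. Payload 4.7 kg.
Tool frame: the origin (TCP) lies midway between the tips of the shut fingers; the grasp point (between the pads) lies 19 mm behind it (r.pinch_z is the distance from the TCP to the grasp point, in m); z points along the fingers, y is the line along which they close (so a half turn about z gives the same grasp; the last joint's range is limited). The gripper opens to 87 mm and grips with 3 to 60 N. Pads are 19 mm wide; open, the fingers measure 117 mm over their backs; the gripper's body (75 mm by 190 mm) begins 51 mm behind the grasp point.
Start: joints at [1.293, 0.469, -0.049, 1.532, 0.024, 1.141, -0.082], TCP at [0.166, -0.654, 0.223] pointing down, gripper open.
Joint ranges: [-2.59, 2.59], [-0.33, 1.99], [-1.39, 1.29], [0.1, 2.45], [-1.04, 4.18], [0.21, 1.99], [-2.66, 2.66]. Speed limits (rad/s): [2.57, 2.57, 3.14, 3.14, 3.14, 3.14, 3.14].

INTERFACE

Orientations are given as a rotation vector (axis times angle).
In Python, from bench import r, read_camera gives the robot as it stands.
- The arm moves only by the tool step_arm, never from a script. Its argument "series" is a list of rows, each an object of numbers: "x", "y", "z": the shift along the tool's x, y, z as a fraction of full scale; "rx", "ry", "rz": the turn, a rotation vector about the tool's x, y, z as a fraction of full scale. A call has 1 to 10 rows; each row is the pose to reach, as a shift and turn from the pose commanded when the call began, along the tool's axes at that moment; what a row does not reach only later rows make up. Full scale, the value 1, is 0.25 m for a shift and 2 rad for a turn. A row lasts 1/10 s, in which the tool goes at most 50 mm and 8.59 degrees, less where a joint would pass 70% of its speed; a pose out of reach is approached as far as the arm can. A call with a number of a shift or a turn outside -1 to 1 is refused whole. A call with a gripper value outside its range is refused whole. "claw" is the gripper's target within -1 to 1 (shut at 1, half-way at 0, fully open at -1), set as the call begins (left out, the last holds). The fingers move at their own pace and stop on an object; the grip force is fixed at half the most. Time passes only in rows, so rows that repeat a pose let the fingers close. It gives the time, the measured TCP pose, the force, the opening and the grip force at its end, in the units of the state.
- r.sense(): the state, without advancing time (a new reading comes with each control period).
- read_camera(name): name is "side" or "top"; returns a dict with "img" (400x640x3 uint8, red, green, blue), "depth" (400x640 float32, m along the optical axis (not along the pixel's ray), 0 where there is no reading), "fx", "fy", "cx", "cy" (pixels), "camera_from_world" (4x4, takes a point from world to camera coordinates). Camera axes: x right, y up, looking along -z (the intrinsics and any distortion apply to the point x, -y, -z); pixel columns grow to the right and rows downward; lengths in m; the calibration is good to about 2 mm. A picture is of the moment at which its call begins.
- r.hand_in(): hands the job in; it is judged then, once.
The state is a dict: "time": time; "joint_positions": joint angles; "dq": joint speeds; "effort": joint torques, N m; "eef_pos": TCP position; "ee_rot": TCP orientation; "contact_force": force on the tool from outside, world axes, zero at the start; "wrist_torque": the same for the moment, N m; "finger_gap": opening from 0.0 (shut) to 1.0 (fully open); "finger_force": force on a finger pad.
Only numpy, scipy, OpenCV 4.12 (cv2) and the standard library are available. Lean on these libraries where they do the work, as an engineer would, in place of code of your own. Each camera call takes 0.05 s, during which the arm holds its last target. There are 200 camera calls.

## Working session

There is one attempt and no reset: what is moved stays moved. The work goes in short steps, Python scripts to look and compute and a tool call to move; the robot and the scene stay as the last step left them, time stands still between calls to the robot, and variables do not carry over. Pictures are saved under pics/ and viewed, at most 13 in all, crops included, and the job is handed in when it is done.

Besides the shell and the picture viewer there is one more tool, called as name(argument=value, ...), one argument or row to a line, values as JSON. step_arm: Moves the arm, as the interface text tells. Its arguments: {"type":"object","properties":{"series":{"type":"array"},"claw":{"type":"number"}},"required":["series"]}

```bash
mkdir -p pics; ls; python3 - <<'E'
from bench import r, read_camera
import cv2,numpy as np
for n in("top","side"):
    c=read_camera(n); cv2.imwrite(f"pics/{n}0.png",c["img"][:,:,::-1]); np.savez(f"{n}0.npz",**c)
    print(n,c["fx"],c["fy"],c["cx"],c["cy"],np.round(c["camera_from_world"],3).tolist(),[k for k in c])
print(r.sense())
E
```

```text
pics
top 423.8794393546395 423.8794393546395 319.0105583848271 189.23023245944415 [[-0.02, -1.0, 0.014, 0.051], [0.982, -0.017, 0.191, -0.481], [-0.19, 0.018, 0.982, -1.314], [0.0, 0.0, 0.0, 1.0]] ['img', 'depth', 'fx', 'fy', 'cx', 'cy', 'camera_from_world']
side 501.51961199363654 501.51961199363654 319.8950504115302 189.6120120078311 [[-0.804, -0.594, 0.025, 0.429], [0.319, -0.394, 0.862, -0.168], [-0.502, 0.701, 0.506, -1.046], [0.0, 0.0, 0.0, 1.0]] ['img', 'depth', 'fx', 'fy', 'cx', 'cy', 'camera_from_world']
{'time': 0.1, 'joint_positions': array([ 1.293113  ,  0.46937264, -0.04860791,  1.53358574,  0.02409014,
        1.14101291, -0.08229428]), 'dq': array([ 1.02843275e-03, -1.34448889e-03,  6.08211020e-04, -2.90758272e-03,
        5.48799987e-05,  1.22237235e-03,  3.01180360e-04]), 'effort': array([ 7.61025512e-04, -5.09165633e+01, -8.10856163e-02, -2.36825967e+01,
       -6.14257297e-02,  3.44510924e-02,  7.60411604e-05]), 'eef_pos': array([ 0.16608871, -0.65367871,  0.22159165]), 'ee_rot': array([-3.11555106e+00, -3.89627027e-01,  4.25071279e-04]), 'contact_force': array([ 0.00276231, -0.39831904, -0.87709315]), 'wrist_torque': array([-0.01214692, -0.05065622,  0.00343383]), 'finger_force': 0.0, 'finger_gap': 0.9987552665354521}
```

View pics/top0.png

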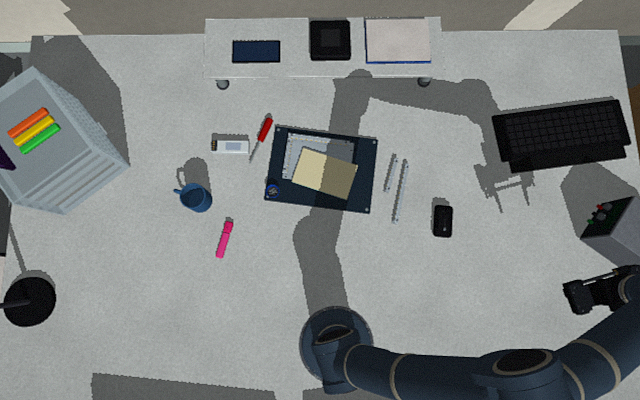

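View pics/side0.png

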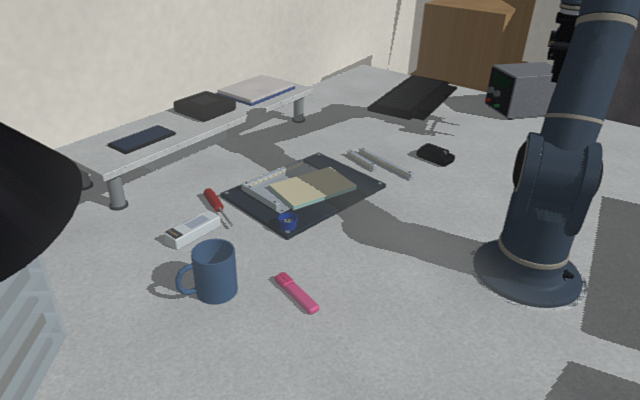

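```bash
cat > h.py <<'E'
import numpy as np,cv2
def ray(c,uv,z):
    T=c["camera_from_world"];R=T[:3,:3];t=T[:3,3]
    uv=np.atleast_2d(uv).astype(float)
    d=np.c_[(uv[:,0]-c["cx"])/c["fx"],-(uv[:,1]-c["cy"])/c["fy"],-np.ones(len(uv))]@R
    o=-R.T@t
    return o+d*((z-o[2])/d[:,2])[:,None]
def big(m):
    cs,_=cv2.findContours(m.astype(np.uint8),cv2.RETR_EXTERNAL,cv2.CHAIN_APPROX_NONE)
    return max(cs,key=cv2.contourArea)[:,0]
E
python3 - <<'E'
from h import *
for n,(x0,y0,x1,y1) in dict(top=(255,115,390,220),side=(210,140,400,245)).items():
    c=dict(np.load(n+"0.npz")); im=c["img"]
    cv2.imwrite(f"pics/{n}0c.png",cv2.resize(im[y0:y1,x0:x1,::-1],None,fx=4,fy=4,interpolation=cv2.INTER_CUBIC))
    f=im.astype(int); sub=np.zeros(im.shape[:2],bool); sub[y0:y1,x0:x1]=1
    pk=sub&((f[...,0]-f[...,2])>0.12*f[...,0])&(f[...,0]>60)
    bd=sub&(f[...,2]>f[...,0]+5)&(f.max(2)<75)
    bd=cv2.morphologyEx(bd.astype(np.uint8),cv2.MORPH_OPEN,np.ones((3,3)))
    for nm,m,z,sz in(("pack",pk,.024,(120,190)),("board",bd,.012,(255,350))):
        k=big(m); P=ray(c,k,z)[:,:2]*1000
        h=cv2.convexHull(P.astype(np.float32)); rc=cv2.minAreaRect(h)
        print(n,nm,"ctr",np.round(rc[0],1),"size",np.round(rc[1],1),"ang",rc[2],np.round(cv2.boxPoints(rc)).tolist(),"area",cv2.contourArea(h))
E
```

```text
top pack ctr [540.   22.3] size [192.8 120.8] ang 70.3961410522461 [[451.0, -48.0], [565.0, -89.0], [629.0, 93.0], [515.0, 133.0]] area 23010.42171700718
top board ctr [558.2  32.8] size [348.  254.8] ang 81.28551483154297 [[406.0, -120.0], [658.0, -159.0], [710.0, 185.0], [459.0, 224.0]] area 86959.50670409502
side pack ctr [537.1  28.2] size [189.1 119. ] ang 70.35291290283203 [[449.0, -41.0], [561.0, -81.0], [625.0, 97.0], [513.0, 137.0]] area 20696.861139609944
side board ctr [572.6 189.6] size [ 57.2 256.7] ang 81.5342025756836 [[441.0, 180.0], [695.0, 142.0], [704.0, 199.0], [450.0, 237.0]] area 11801.92826175224
```

View pics/top0c.png

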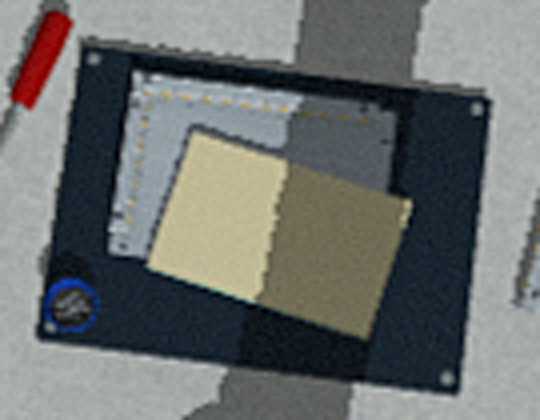

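View pics/side0c.png

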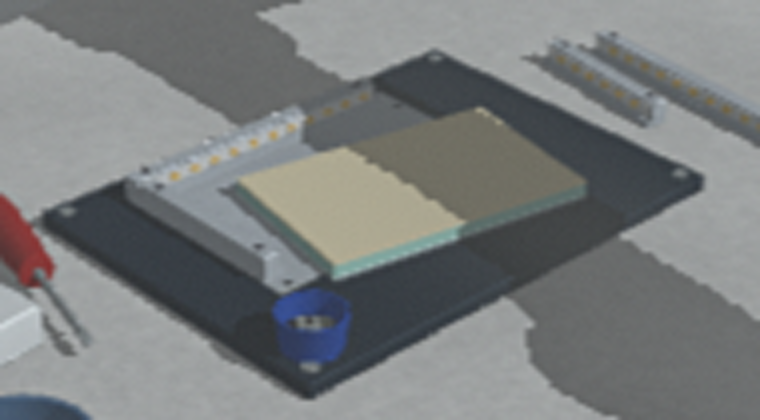

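The pack is at about (-46,-26) mm in the board frame and 0.19 rad clockwise of it. The sizes measured agree with those given. I'll approach with the fingers open, behind the near edge and square to the board.

```bash
cat >> h.py <<'E'
from scipy.spatial.transform import Rotation as Ro
YAW=-0.152; O=np.array([.5877,.0434])
def w2b(p): a=YAW;R=np.array([[np.cos(a),-np.sin(a)],[np.sin(a),np.cos(a)]]);return (np.atleast_2d(p)[:,:2]-O)@R
def b2w(p): a=YAW;R=np.array([[np.cos(a),-np.sin(a)],[np.sin(a),np.cos(a)]]);return O+R@np.array(p)
def move(s,xyz,yaw):
    """fractions of full scale, tool axes, from sensed state s"""
    R=Ro.from_rotvec(s["ee_rot"]); G=Ro.from_euler("z",yaw)*Ro.from_euler("x",np.pi)
    print("shift",np.round(R.inv().apply(np.array(xyz)-s["eef_pos"])/.25,3),"turn",np.round((R.inv()*G).as_rotvec()/2,3))
E
python3 - <<'E'
from h import *; from bench import r
s=r.sense()
P=b2w([-.145,-.035]);print(P)
move(s,[.38,-.48,.2],.2488); move(s,[.47,-.30,.2],.2488); move(s,[*P,.12],YAW)
E
```

```text
[0.43907228 0.03075877]
shift [ 1.    -0.462  0.087] turn [-0.001  0.     0.   ]
shift [ 1.527 -1.072  0.088] turn [-0.001  0.     0.   ]
shift [ 1.733 -2.384  0.411] turn [-0.001  0.     0.2  ]
```

step_arm(
  series=[
    {"x": 0.98,"y": -0.46,"z": 0.1},
    {"x": 0.98,"y": -0.46,"z": 0.1},
    {"x": 0.98,"y": -0.46,"z": 0.1},
    {"x": 0.98,"y": -0.46,"z": 0.1},
    {"x": 0.98,"y": -0.46,"z": 0.1},
    {"x": 0.98,"y": -0.46,"z": 0.1},
    {"x": 0.98,"y": -0.46,"z": 0.1},
  ],
  claw=-1,
)

```text
invalid input
```

step_arm(
  series=[
    {"x": 0.5,"y": -0.9},
    {"x": 0.5,"y": -0.9},
    {"x": 0.5,"y": -0.9},
    {"x": 0.5,"y": -0.9},
    {"x": 0.5,"y": -0.9},
    {"x": 0.5,"y": -0.9},
    {"x": 0.5,"y": -0.9},
  ],
)

```text
invalid input
```

```bash
python3 - <<'E'
from h import *; from bench import r
s=r.sense()
print(s["time"],s["eef_pos"],s["ee_rot"])
P=b2w([-.145,-.035]); move(s,[*P,.10],YAW)
E
```

```text
0.1 [ 0.16608871 -0.65367871  0.22159165] [-3.11555106e+00 -3.89627027e-01  4.25071279e-04]
shift [ 1.733 -2.384  0.491] turn [-0.001  0.     0.2  ]
```

step_arm(
  series=[
    {"x": 0.98,"y": -0.46,"z": 0.1,"rx": 0,"ry": 0,"rz": 0},
    {"x": 0.98,"y": -0.46,"z": 0.1,"rx": 0,"ry": 0,"rz": 0},
    {"x": 0.98,"y": -0.46,"z": 0.1,"rx": 0,"ry": 0,"rz": 0},
    {"x": 0.98,"y": -0.46,"z": 0.1,"rx": 0,"ry": 0,"rz": 0},
    {"x": 0.98,"y": -0.46,"z": 0.1,"rx": 0,"ry": 0,"rz": 0},
    {"x": 0.98,"y": -0.46,"z": 0.1,"rx": 0,"ry": 0,"rz": 0},
    {"x": 0.98,"y": -0.46,"z": 0.1,"rx": 0,"ry": 0,"rz": 0},
  ],
  claw=-1,
)

```text
time: 0.8
eef_pos: [0.3795, -0.4782, 0.1969]
ee_rot: [-3.113, -0.403, -0.002]
contact_force: [-0.1, -0.1, -0.6]
finger_gap: 1.001
finger_force: 0.0
```

step_arm(
  series=[
    {"x": 0.5,"y": -0.9,"z": 0,"rx": 0,"ry": 0,"rz": 0.1},
    {"x": 0.5,"y": -0.9,"z": 0,"rx": 0,"ry": 0,"rz": 0.1},
    {"x": 0.5,"y": -0.9,"z": 0,"rx": 0,"ry": 0,"rz": 0.1},
    {"x": 0.5,"y": -0.9,"z": 0,"rx": 0,"ry": 0,"rz": 0.1},
    {"x": 0.5,"y": -0.9,"z": 0,"rx": 0,"ry": 0,"rz": 0.1},
    {"x": 0.5,"y": -0.9,"z": 0,"rx": 0,"ry": 0,"rz": 0.1},
    {"x": 0.5,"y": -0.9,"z": 0,"rx": 0,"ry": 0,"rz": 0.1},
  ],
)

```text
time: 1.5
eef_pos: [0.4411, -0.2331, 0.1977]
ee_rot: [3.14, 0.08, -0.0]
contact_force: [-0.0, -0.8, -0.5]
finger_gap: 0.997
finger_force: 0.0
```

```bash
python3 - <<'E'
from h import *; from bench import r
s=r.sense()
print(s["time"],s["eef_pos"],s["ee_rot"])
P=b2w([-.145,-.035]); move(s,[*P,.10],YAW)
E
```

```text
1.5 [ 0.44109609 -0.23309782  0.197672  ] [ 3.14004532e+00  8.01525065e-02 -1.56864734e-04]
shift [ 0.046 -1.055  0.39 ] turn [0.    0.    0.102]
```

step_arm(
  series=[
    {"x": 0.05,"y": -1,"z": 0.1,"rx": 0,"ry": 0,"rz": 0.1},
    {"x": 0.05,"y": -1,"z": 0.1,"rx": 0,"ry": 0,"rz": 0.1},
    {"x": 0.05,"y": -1,"z": 0.2,"rx": 0,"ry": 0,"rz": 0.1},
    {"x": 0.05,"y": -1,"z": 0.3,"rx": 0,"ry": 0,"rz": 0.1},
    {"x": 0.05,"y": -1,"z": 0.39,"rx": 0,"ry": 0,"rz": 0.1},
    {"x": 0.05,"y": -1,"z": 0.39,"rx": 0,"ry": 0,"rz": 0.1},
    {"x": 0.05,"y": -1,"z": 0.39,"rx": 0,"ry": 0,"rz": 0.1},
    {"x": 0.05,"y": -1,"z": 0.39,"rx": 0,"ry": 0,"rz": 0.1},
  ],
)

```text
time: 2.3
eef_pos: [0.4419, 0.0145, 0.0997]
ee_rot: [3.131, -0.242, -0.001]
contact_force: [-0.2, -0.0, 0.4]
finger_gap: 1.004
finger_force: 0.0
```

```bash
python3 - <<'E'
from h import *; from bench import r
s=r.sense()
print(s["time"],s["eef_pos"],s["ee_rot"],s["contact_force"])
P=b2w([-.145,-.035]); move(s,[*P,.017],YAW)
E
```

```text
2.3 [0.44186514 0.01447308 0.09974029] [ 3.13119520e+00 -2.41654947e-01 -1.19385008e-03] [-0.16709819 -0.01188388  0.40304409]
shift [-0.021 -0.063  0.331] turn [ 0.001  0.    -0.001]
```

step_arm(
  series=[
    {"x": -0.02,"y": -0.06,"z": 0.1,"rx": 0,"ry": 0,"rz": 0},
    {"x": -0.02,"y": -0.06,"z": 0.2,"rx": 0,"ry": 0,"rz": 0},
    {"x": -0.02,"y": -0.06,"z": 0.26,"rx": 0,"ry": 0,"rz": 0},
    {"x": -0.02,"y": -0.06,"z": 0.3,"rx": 0,"ry": 0,"rz": 0},
    {"x": -0.02,"y": -0.06,"z": 0.325,"rx": 0,"ry": 0,"rz": 0},
    {"x": -0.02,"y": -0.06,"z": 0.325,"rx": 0,"ry": 0,"rz": 0},
  ],
)

```text
time: 2.9
eef_pos: [0.4392, 0.0311, 0.0188]
ee_rot: [3.132, -0.241, 0.0]
contact_force: [-0.7, 0.5, 1.6]
finger_gap: 0.998
finger_force: 0.0
```

```bash
python3 - <<'E'
from h import *; from bench import r,read_camera
s=r.sense()
print(s["time"],s["eef_pos"],w2b(s["eef_pos"]),s["contact_force"])
c=read_camera("side");cv2.imwrite("pics/s1.png",cv2.resize(c["img"][130:250,200:420,::-1],None,fx=3.5,fy=3.5))
E
```

```text
2.9 [0.43916736 0.03109268 0.0187625 ] [[-0.14495658 -0.03465555]] [-0.69568109  0.50625249  1.6030734 ]
```

View pics/s1.png

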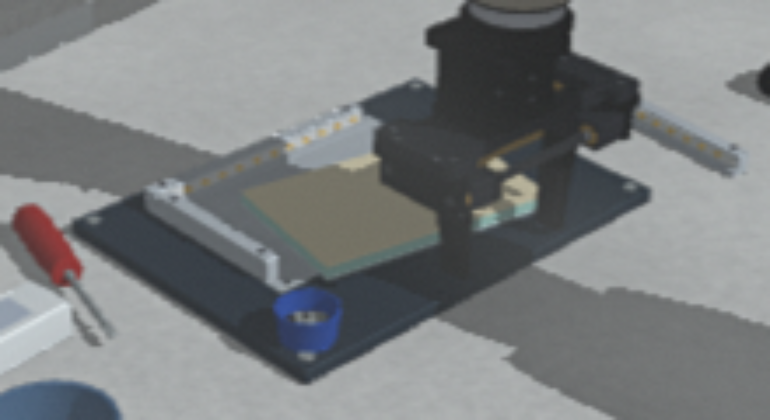

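The open fingers straddle the near edge (finger near pixel 455,270), and the tub at (307,320) is clear. I'll push towards the far rail.

step_arm(
  series=[
    {"x": 0.015,"y": 0,"z": 0.003,"rx": 0,"ry": 0,"rz": 0},
    {"x": 0.03,"y": 0,"z": 0.003,"rx": 0,"ry": 0,"rz": 0},
    {"x": 0.045,"y": 0,"z": 0.003,"rx": 0,"ry": 0,"rz": 0},
    {"x": 0.06,"y": 0,"z": 0.003,"rx": 0,"ry": 0,"rz": 0},
    {"x": 0.075,"y": 0,"z": 0.003,"rx": 0,"ry": 0,"rz": 0},
    {"x": 0.09,"y": 0,"z": 0.003,"rx": 0,"ry": 0,"rz": 0},
    {"x": 0.105,"y": 0,"z": 0.003,"rx": 0,"ry": 0,"rz": 0},
    {"x": 0.12,"y": 0,"z": 0.003,"rx": 0,"ry": 0,"rz": 0},
    {"x": 0.135,"y": 0,"z": 0.003,"rx": 0,"ry": 0,"rz": 0},
    {"x": 0.15,"y": 0,"z": 0.003,"rx": 0,"ry": 0,"rz": 0},
  ],
)

```text
time: 3.95
eef_pos: [0.4765, 0.0266, 0.018]
ee_rot: [-3.132, 0.237, -0.001]
contact_force: [-1.3, -1.2, -0.4]
finger_gap: 1.001
finger_force: 0.9
```

step_arm(
  series=[
    {"x": 0.012,"y": 0,"z": 0,"rx": 0,"ry": 0,"rz": 0},
    {"x": 0.024,"y": 0,"z": 0,"rx": 0,"ry": 0,"rz": 0},
    {"x": 0.036,"y": 0,"z": 0,"rx": 0,"ry": 0,"rz": 0},
    {"x": 0.048,"y": 0,"z": 0,"rx": 0,"ry": 0,"rz": 0},
    {"x": 0.06,"y": 0,"z": 0,"rx": 0,"ry": 0,"rz": 0},
    {"x": 0.072,"y": 0,"z": 0,"rx": 0,"ry": 0,"rz": 0},
    {"x": 0.08,"y": 0,"z": 0,"rx": 0,"ry": 0,"rz": 0},
  ],
)

```text
time: 4.65
eef_pos: [0.4954, 0.0239, 0.018]
ee_rot: [3.133, -0.236, -0.001]
contact_force: [-4.1, 0.1, 1.0]
finger_gap: 1.004
finger_force: 1.9
```

```bash
cat >> h.py <<'E'
def look(n):
    from bench import r,read_camera
    s=r.sense(); print("t",s["time"],"tcp board",w2b(s["eef_pos"])*1000,s["eef_pos"][2],s["ee_rot"],"F",s["contact_force"])
    for q in("top","side"):
        c=read_camera(q); im=c["img"]; f=im.astype(int); np.savez(f"{q}_{n}.npz",**c)
        x0,y0,x1,y1=dict(top=(255,115,390,220),side=(210,130,400,245))[q]
        cv2.imwrite(f"pics/{q}_{n}.png",cv2.resize(im[y0:y1,x0:x1,::-1],None,fx=4,fy=4,interpolation=cv2.INTER_CUBIC))
        sub=np.zeros(im.shape[:2],bool); sub[y0:y1,x0:x1]=1
        pk=sub&((f[...,0]-f[...,2])>0.12*f[...,0])&(f[...,0]>60)
        pk=cv2.morphologyEx(pk.astype(np.uint8),cv2.MORPH_OPEN,np.ones((3,3)))
        h=cv2.convexHull(np.vstack([k[:,0] for k in cv2.findContours(pk,0,1)[0] if cv2.contourArea(k)>20]))[:,0]
        P=w2b(ray(c,h,.024))*1000; rc=cv2.minAreaRect(P.astype(np.float32))
        print(q,np.round(rc[0],1),np.round(rc[1],1),round(rc[2],1),np.round(cv2.boxPoints(rc)).tolist())
E
python3 -c "
from h import look; look(2)"
```

```text
t 4.65 tcp board [[-88.25661865 -33.28084914]] 0.01799780970282045 [ 3.13263630e+00 -2.36288581e-01 -1.25957563e-03] F [-4.057544    0.12179383  1.01887987]
top [ 4.6 58.6] [320.7 161.7] 74.4 [[-116.0, -74.0], [39.0, -118.0], [126.0, 191.0], [-30.0, 235.0]]
side [-11.3  61.3] [342.3 140.9] 71.1 [[-133.0, -78.0], [-0.0, -123.0], [111.0, 200.0], [-23.0, 246.0]]
```

View pics/side_2.png

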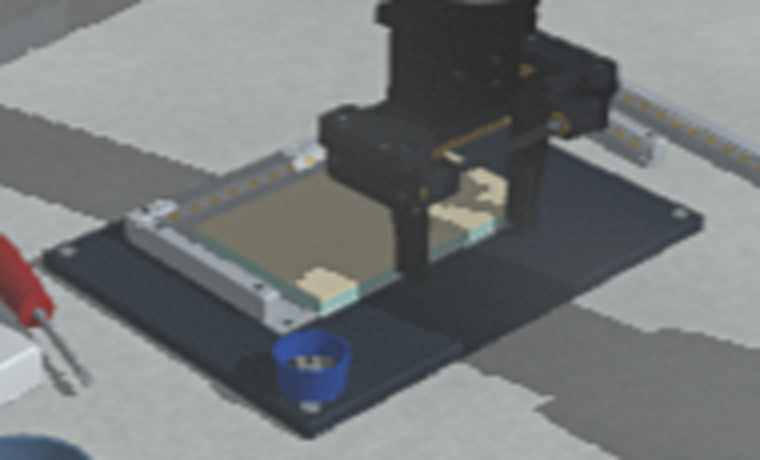

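The pack is square to the fingers, about 15 to 20 mm from the far rail. A little more push, then back off and lift.

step_arm(
  series=[
    {"x": 0.01,"y": 0,"z": 0,"rx": 0,"ry": 0,"rz": 0},
    {"x": 0.02,"y": 0,"z": 0,"rx": 0,"ry": 0,"rz": 0},
    {"x": 0.03,"y": 0,"z": 0,"rx": 0,"ry": 0,"rz": 0},
    {"x": 0.04,"y": 0,"z": 0,"rx": 0,"ry": 0,"rz": 0},
    {"x": 0.048,"y": 0,"z": 0,"rx": 0,"ry": 0,"rz": 0},
    {"x": 0.05,"y": 0,"z": 0,"rx": 0,"ry": 0,"rz": 0},
    {"x": 0.05,"y": 0,"z": 0,"rx": 0,"ry": 0,"rz": 0},
  ],
)

```text
time: 5.45
eef_pos: [0.5085, 0.0217, 0.0181]
ee_rot: [-3.132, 0.237, -0.001]
contact_force: [-1.8, 0.5, -0.7]
finger_gap: 0.996
finger_force: 0.7
```

step_arm(
  series=[
    {"x": -0.03,"y": 0,"z": 0,"rx": 0,"ry": 0,"rz": 0},
    {"x": -0.06,"y": 0,"z": 0,"rx": 0,"ry": 0,"rz": 0},
    {"x": -0.08,"y": 0,"z": -0.1,"rx": 0,"ry": 0,"rz": 0},
    {"x": -0.08,"y": 0,"z": -0.25,"rx": 0,"ry": 0,"rz": 0},
    {"x": -0.08,"y": 0.2,"z": -0.4,"rx": 0,"ry": 0,"rz": 0},
    {"x": -0.08,"y": 0.4,"z": -0.5,"rx": 0,"ry": 0,"rz": 0},
    {"x": -0.08,"y": 0.6,"z": -0.5,"rx": 0,"ry": 0,"rz": 0},
    {"x": -0.08,"y": 0.7,"z": -0.5,"rx": 0,"ry": 0,"rz": 0},
    {"x": -0.08,"y": 0.7,"z": -0.5,"rx": 0,"ry": 0,"rz": 0},
  ],
)

```text
time: 6.35
eef_pos: [0.4605, -0.1549, 0.1439]
ee_rot: [3.127, -0.254, 0.003]
contact_force: [-0.1, -0.2, 0.1]
finger_gap: 1.002
finger_force: 0.0
```

```bash
python3 - <<'E'
from h import *; from bench import r
look(3); s=r.sense(); print(s["joint_positions"])
P=b2w([-.005,-.175]); move(s,[*P,.07],YAW+np.pi/2)
E
```

```text
t 6.35 tcp board [[ -95.71716924 -215.31682032]] 0.14385079042836252 [ 3.12748548 -0.25421333  0.00317986] F [-0.1033551  -0.21840805  0.05251798]
top [11.3 45.9] [338.5 155.8] 76.9 [[-103.0, -101.0], [49.0, -137.0], [126.0, 193.0], [-26.0, 228.0]]
side [ 5.9 57. ] [341.  147.8] 79.3 [[-98.0, -97.0], [47.0, -124.0], [110.0, 211.0], [-35.0, 238.0]]
[ 0.4750495   0.27100291 -0.29349764  2.04682686  0.10479591  0.83647639
 -1.60323965]
shift [ 0.362 -0.138  0.293] turn [ 0.001 -0.    -0.786]
```

View pics/top_3.png

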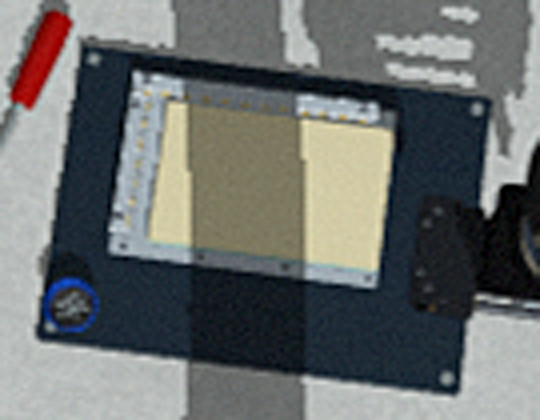

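The pack lies against or near the far rail (crop row about 105), with a strip about 10 mm wide left at the left rail (crop col 135 to 150). Next is the push from the right, with the hand turned 90°.

step_arm(
  series=[
    {"x": 0.05,"y": 0,"z": 0,"rx": 0,"ry": 0,"rz": -0.079},
    {"x": 0.1,"y": -0.05,"z": 0,"rx": 0,"ry": 0,"rz": -0.157},
    {"x": 0.15,"y": -0.1,"z": 0,"rx": 0,"ry": 0,"rz": -0.236},
    {"x": 0.2,"y": -0.14,"z": 0,"rx": 0,"ry": 0,"rz": -0.314},
    {"x": 0.25,"y": -0.14,"z": 0.05,"rx": 0,"ry": 0,"rz": -0.393},
    {"x": 0.3,"y": -0.14,"z": 0.1,"rx": 0,"ry": 0,"rz": -0.471},
    {"x": 0.34,"y": -0.14,"z": 0.15,"rx": 0,"ry": 0,"rz": -0.55},
    {"x": 0.34,"y": -0.14,"z": 0.2,"rx": 0,"ry": 0,"rz": -0.628},
    {"x": 0.34,"y": -0.14,"z": 0.25,"rx": 0,"ry": 0,"rz": -0.707},
    {"x": 0.34,"y": -0.14,"z": 0.29,"rx": 0,"ry": 0,"rz": -0.78},
  ],
)

```text
time: 7.45
eef_pos: [0.5512, -0.1237, 0.0698]
ee_rot: [-2.443, -1.973, -0.001]
contact_force: [1.2, -0.4, -0.2]
finger_gap: 0.996
finger_force: 0.0
```

```bash
python3 - <<'E'
from h import *; from bench import r
s=r.sense(); print(s["time"],s["eef_pos"],w2b(s["eef_pos"]))
P=b2w([-.010,-.138]); move(s,[*P,.018],YAW+np.pi/2)
E
```

```text
7.45 [ 0.55116324 -0.1237135   0.0697715 ] [[-0.01081194 -0.17071895]]
shift [ 0.131 -0.005  0.207] turn [-0.    -0.001 -0.03 ]
```

step_arm(
  series=[
    {"x": 0.06,"y": 0,"z": 0.05,"rx": 0,"ry": 0,"rz": -0.03},
    {"x": 0.1,"y": 0,"z": 0.1,"rx": 0,"ry": 0,"rz": -0.03},
    {"x": 0.1,"y": 0,"z": 0.16,"rx": 0,"ry": 0,"rz": -0.03},
    {"x": 0.1,"y": 0,"z": 0.2,"rx": 0,"ry": 0,"rz": -0.03},
    {"x": 0.1,"y": 0,"z": 0.207,"rx": 0,"ry": 0,"rz": -0.03},
    {"x": 0.1,"y": 0,"z": 0.207,"rx": 0,"ry": 0,"rz": -0.03},
  ],
)

```text
time: 8.05
eef_pos: [0.5564, -0.1022, 0.0184]
ee_rot: [-2.394, -2.034, 0.001]
contact_force: [0.4, 0.8, 0.0]
finger_gap: 0.999
finger_force: 0.0
```

```bash
python3 - <<'E'
from h import *; from bench import r
s=r.sense(); print(s["time"],s["eef_pos"],w2b(s["eef_pos"]),s["contact_force"])
P=b2w([-.010,-.105]); move(s,[*P,.018],YAW+np.pi/2)
E
```

```text
8.05 [ 0.55644372 -0.10222339  0.01841027] [[-0.00884629 -0.14867707]] [0.4107812  0.78447003 0.04462923]
shift [ 0.175 -0.006  0.002] turn [-0.     0.    -0.005]
```

step_arm(
  series=[
    {"x": 0.025,"y": 0,"z": 0.001,"rx": 0,"ry": 0,"rz": -0.005},
    {"x": 0.05,"y": 0,"z": 0.001,"rx": 0,"ry": 0,"rz": -0.005},
    {"x": 0.065,"y": 0,"z": 0.001,"rx": 0,"ry": 0,"rz": -0.005},
    {"x": 0.08,"y": 0,"z": 0.001,"rx": 0,"ry": 0,"rz": -0.005},
    {"x": 0.09,"y": 0,"z": 0.001,"rx": 0,"ry": 0,"rz": -0.005},
    {"x": 0.1,"y": 0,"z": 0.001,"rx": 0,"ry": 0,"rz": -0.005},
    {"x": 0.11,"y": 0,"z": 0.001,"rx": 0,"ry": 0,"rz": -0.005},
    {"x": 0.12,"y": 0,"z": 0.001,"rx": 0,"ry": 0,"rz": -0.005},
    {"x": 0.13,"y": 0,"z": 0.001,"rx": 0,"ry": 0,"rz": -0.005},
    {"x": 0.14,"y": 0,"z": 0.001,"rx": 0,"ry": 0,"rz": -0.005},
  ],
)

```text
time: 9.05
eef_pos: [0.5622, -0.0687, 0.0186]
ee_rot: [2.384, 2.044, -0.002]
contact_force: [-0.9, -3.7, 0.6]
finger_gap: 1.002
finger_force: 1.9
```

step_arm(
  series=[
    {"x": 0.004,"y": 0,"z": 0,"rx": 0,"ry": 0,"rz": 0},
    {"x": 0.008,"y": 0,"z": 0,"rx": 0,"ry": 0,"rz": 0},
    {"x": 0.012,"y": 0,"z": 0,"rx": 0,"ry": 0,"rz": 0},
    {"x": 0.016,"y": 0,"z": 0,"rx": 0,"ry": 0,"rz": 0},
  ],
)

```text
time: 9.45
eef_pos: [0.5629, -0.0636, 0.0185]
ee_rot: [2.384, 2.046, -0.0]
contact_force: [-1.1, -3.6, 1.6]
finger_gap: 1.0
finger_force: 1.8
```

```bash
python3 - <<'E'
from h import *
look(4)
E
```

```text
t 9.45 tcp board [[  -8.31672947 -109.54554015]] 0.018547063732477716 [ 2.38373092e+00  2.04607774e+00 -2.18339028e-04] F [-1.13851376 -3.63318796  1.58290335]
top [11.7 63.6] [304.8 155.8] 75.7 [[-101.0, -65.0], [50.0, -103.0], [125.0, 192.0], [-26.0, 230.0]]
side [ 4.9 62.4] [330.4 147.3] 78.4 [[-101.0, -85.0], [44.0, -114.0], [110.0, 209.0], [-34.0, 239.0]]
```

View pics/side_4.png

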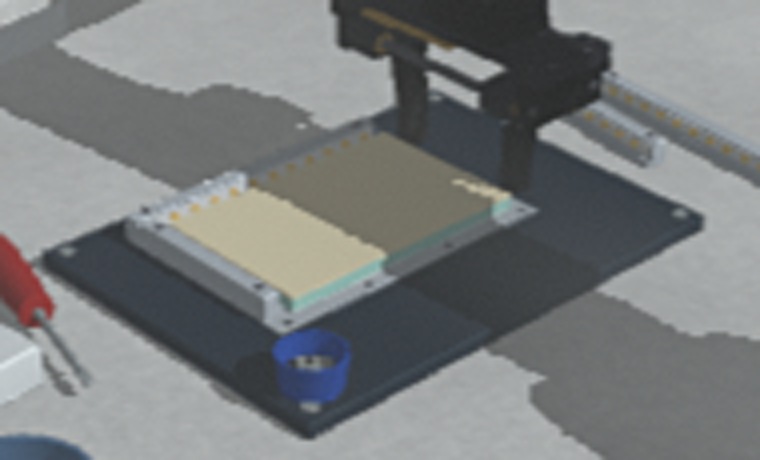

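The pack is almost home, with force still steady at about 3.7 N sliding friction. I'll continue in millimetre steps until the force rises.

step_arm(
  series=[
    {"x": 0.004,"y": 0,"z": 0,"rx": 0,"ry": 0,"rz": 0},
    {"x": 0.008,"y": 0,"z": 0,"rx": 0,"ry": 0,"rz": 0},
    {"x": 0.012,"y": 0,"z": 0,"rx": 0,"ry": 0,"rz": 0},
  ],
)

```text
time: 9.85
eef_pos: [0.5633, -0.0605, 0.0185]
ee_rot: [2.384, 2.046, -0.0]
contact_force: [0.1, -1.7, 0.9]
finger_gap: 0.998
finger_force: 1.8
```

step_arm(
  series=[
    {"x": 0.004,"y": 0,"z": 0,"rx": 0,"ry": 0,"rz": 0},
    {"x": 0.008,"y": 0,"z": 0,"rx": 0,"ry": 0,"rz": 0},
  ],
)

```text
time: 10.05
eef_pos: [0.5634, -0.0596, 0.0185]
ee_rot: [2.383, 2.046, -0.002]
contact_force: [-1.7, -6.8, 1.9]
finger_gap: 1.0
finger_force: 3.4
```

step_arm(
  series=[
    {"x": 0.003,"y": 0,"z": 0,"rx": 0,"ry": 0,"rz": 0},
    {"x": 0.006,"y": 0,"z": 0,"rx": 0,"ry": 0,"rz": 0},
    {"x": 0.006,"y": 0,"z": 0,"rx": 0,"ry": 0,"rz": 0},
  ],
)

```text
time: 10.35
eef_pos: [0.5635, -0.0596, 0.0186]
ee_rot: [2.383, 2.044, -0.005]
contact_force: [-1.8, -7.5, 3.4]
finger_gap: 1.002
finger_force: 4.0
```

Left edge has stopped: TCP at board y -105.5 against -104.5 expected. I'll back off, lift, turn back, and press home against the far rail.

step_arm(
  series=[
    {"x": -0.04,"y": 0,"z": 0,"rx": 0,"ry": 0,"rz": 0},
    {"x": -0.08,"y": 0,"z": -0.05,"rx": 0,"ry": 0,"rz": 0},
    {"x": -0.08,"y": 0,"z": -0.2,"rx": 0,"ry": 0,"rz": 0},
    {"x": -0.08,"y": 0,"z": -0.4,"rx": 0,"ry": 0,"rz": 0.07},
    {"x": -0.08,"y": 0.1,"z": -0.45,"rx": 0,"ry": 0,"rz": 0.14},
    {"x": 0,"y": 0.2,"z": -0.45,"rx": 0,"ry": 0,"rz": 0.21},
    {"x": 0.1,"y": 0.3,"z": -0.45,"rx": 0,"ry": 0,"rz": 0.28},
    {"x": 0.2,"y": 0.38,"z": -0.45,"rx": 0,"ry": 0,"rz": 0.35},
    {"x": 0.3,"y": 0.38,"z": -0.45,"rx": 0,"ry": 0,"rz": 0.42},
    {"x": 0.4,"y": 0.38,"z": -0.45,"rx": 0,"ry": 0,"rz": 0.49},
  ],
)

```text
time: 11.35
eef_pos: [0.6734, 0.0303, 0.1305]
ee_rot: [-3.065, -0.676, -0.001]
contact_force: [0.1, -0.3, 0.0]
finger_gap: 1.002
finger_force: 0.0
```

```bash
python3 - <<'E'
from h import *; from bench import r
s=r.sense(); print(s["time"],s["eef_pos"],w2b(s["eef_pos"]),s["contact_force"])
P=b2w([-.095,0]); move(s,[*P,.06],YAW)
E
```

```text
11.35 [0.67341169 0.0303213  0.13047932] [[8.67037714e-02 5.01579903e-05]] [ 0.12609821 -0.34293878  0.04338567]
shift [-0.606 -0.401  0.282] turn [-0.002 -0.     0.293]
```

step_arm(
  series=[
    {"x": -0.12,"y": -0.08,"z": 0,"rx": 0,"ry": 0,"rz": 0.07},
    {"x": -0.24,"y": -0.16,"z": 0,"rx": 0,"ry": 0,"rz": 0.14},
    {"x": -0.36,"y": -0.24,"z": 0,"rx": 0,"ry": 0,"rz": 0.21},
    {"x": -0.48,"y": -0.32,"z": 0,"rx": 0,"ry": 0,"rz": 0.28},
    {"x": -0.6,"y": -0.4,"z": 0.05,"rx": 0,"ry": 0,"rz": 0.293},
    {"x": -0.61,"y": -0.4,"z": 0.15,"rx": 0,"ry": 0,"rz": 0.293},
    {"x": -0.61,"y": -0.4,"z": 0.25,"rx": 0,"ry": 0,"rz": 0.293},
    {"x": -0.61,"y": -0.4,"z": 0.28,"rx": 0,"ry": 0,"rz": 0.293},
  ],
)

```text
time: 12.15
eef_pos: [0.4904, 0.0542, 0.0592]
ee_rot: [-3.132, 0.228, 0.006]
contact_force: [0.5, 0.1, -0.1]
finger_gap: 1.004
finger_force: 0.0
```

```bash
python3 - <<'E'
from h import *; from bench import r
s=r.sense(); print(s["time"],s["eef_pos"],w2b(s["eef_pos"]),s["contact_force"])
P=b2w([-.095,0]); move(s,[*P,.018],YAW);P=b2w([-.07,0]); move(s,[*P,.018],YAW)
E
```

```text
12.15 [0.49039219 0.05421568 0.05917576] [[-0.09782353 -0.00404292]] [ 0.45822482  0.09564733 -0.12701303]
shift [ 0.012 -0.016  0.165] turn [-0.     0.002  0.003]
shift [ 0.112 -0.015  0.164] turn [-0.     0.002  0.003]
```

step_arm(
  series=[
    {"x": 0,"y": -0.016,"z": 0.08,"rx": 0,"ry": 0,"rz": 0.003},
    {"x": 0,"y": -0.016,"z": 0.14,"rx": 0,"ry": 0,"rz": 0.003},
    {"x": 0,"y": -0.016,"z": 0.165,"rx": 0,"ry": 0,"rz": 0.003},
    {"x": 0.02,"y": -0.016,"z": 0.165,"rx": 0,"ry": 0,"rz": 0.003},
    {"x": 0.04,"y": -0.016,"z": 0.165,"rx": 0,"ry": 0,"rz": 0.003},
    {"x": 0.06,"y": -0.016,"z": 0.165,"rx": 0,"ry": 0,"rz": 0.003},
    {"x": 0.07,"y": -0.016,"z": 0.165,"rx": 0,"ry": 0,"rz": 0.003},
    {"x": 0.08,"y": -0.016,"z": 0.165,"rx": 0,"ry": 0,"rz": 0.003},
    {"x": 0.088,"y": -0.016,"z": 0.165,"rx": 0,"ry": 0,"rz": 0.003},
    {"x": 0.096,"y": -0.016,"z": 0.165,"rx": 0,"ry": 0,"rz": 0.003},
  ],
)

```text
time: 13.15
eef_pos: [0.5138, 0.0538, 0.0195]
ee_rot: [3.131, -0.24, -0.01]
contact_force: [-8.4, 1.6, 6.8]
finger_gap: 1.002
finger_force: 4.1
```

step_arm(
  series=[
    {"x": 0.004,"y": 0,"z": 0,"rx": 0,"ry": 0,"rz": 0},
    {"x": 0.008,"y": 0,"z": 0,"rx": 0,"ry": 0,"rz": 0},
    {"x": 0.012,"y": 0,"z": 0,"rx": 0,"ry": 0,"rz": 0},
  ],
)

```text
time: 13.45
eef_pos: [0.5162, 0.0534, 0.0195]
ee_rot: [3.131, -0.239, -0.011]
contact_force: [-7.1, 1.5, 6.4]
finger_gap: 0.999
finger_force: 3.7
```

step_arm(
  series=[
    {"x": -0.03,"y": 0,"z": 0,"rx": 0,"ry": 0,"rz": 0},
    {"x": -0.03,"y": 0,"z": -0.006,"rx": 0,"ry": 0,"rz": 0},
    {"x": -0.03,"y": 0,"z": -0.006,"rx": 0,"ry": 0,"rz": 0},
  ],
)

```text
time: 13.75
eef_pos: [0.5129, 0.0542, 0.0217]
ee_rot: [-3.132, 0.24, -0.002]
contact_force: [0.2, 0.1, 0.5]
finger_gap: 1.003
finger_force: 0.0
```

```bash
python3 - <<'E'
from h import *; from bench import r
s=r.sense(); print(s["time"],s["eef_pos"],w2b(s["eef_pos"]),s["contact_force"])
P=b2w([-.07,0]); move(s,[*P,.019],YAW)
look(5)
E
```

```text
13.75 [0.51285843 0.05419063 0.02165517] [[-0.07561253 -0.00066595]] [0.18636592 0.14600611 0.54022491]
shift [ 0.022 -0.003  0.011] turn [-0.    -0.001 -0.001]
t 13.75 tcp board [[-75.61252663  -0.66594919]] 0.021655166001922372 [-3.13218013e+00  2.40329687e-01 -2.48762114e-03] F [0.18636592 0.14600611 0.54022491]
top [38.4 55.4] [306.8 107.9] 77.0 [[-49.0, -82.0], [56.0, -106.0], [125.0, 193.0], [20.0, 217.0]]
side [ 3.2 69.4] [317.4 139.2] 75.3 [[-104.0, -66.0], [30.0, -102.0], [111.0, 205.0], [-24.0, 241.0]]
```

View pics/side_5.png

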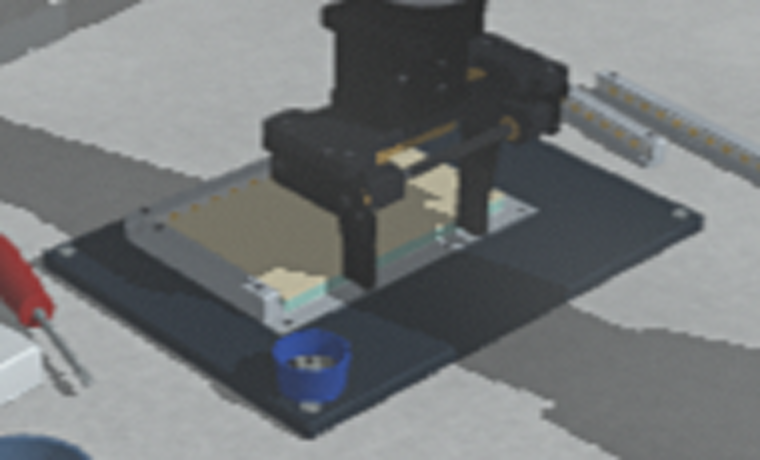

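step_arm(
  series=[
    {"x": 0.006,"y": 0,"z": 0.005,"rx": 0,"ry": 0,"rz": 0},
    {"x": 0.012,"y": 0,"z": 0.005,"rx": 0,"ry": 0,"rz": 0},
    {"x": 0.018,"y": 0,"z": 0.005,"rx": 0,"ry": 0,"rz": 0},
    {"x": 0.022,"y": 0,"z": 0.005,"rx": 0,"ry": 0,"rz": 0},
    {"x": 0.026,"y": 0,"z": 0.005,"rx": 0,"ry": 0,"rz": 0},
  ],
)

```text
time: 14.35
eef_pos: [0.5164, 0.0535, 0.0197]
ee_rot: [3.132, -0.24, -0.007]
contact_force: [-7.2, 2.0, 6.7]
finger_gap: 0.999
finger_force: 3.6
```

step_arm(
  series=[
    {"x": 0.003,"y": 0,"z": 0,"rx": 0,"ry": 0,"rz": 0},
    {"x": 0.006,"y": 0,"z": 0,"rx": 0,"ry": 0,"rz": 0},
    {"x": 0.009,"y": 0,"z": 0,"rx": 0,"ry": 0,"rz": 0},
  ],
)

```text
time: 14.65
eef_pos: [0.5169, 0.0534, 0.0196]
ee_rot: [3.131, -0.239, -0.013]
contact_force: [-9.8, 2.5, 10.1]
finger_gap: 1.005
finger_force: 5.2
```

step_arm(
  series=[
    {"x": 0.004,"y": 0,"z": 0,"rx": 0,"ry": 0,"rz": 0},
    {"x": 0.008,"y": 0,"z": 0,"rx": 0,"ry": 0,"rz": 0},
    {"x": 0.01,"y": 0,"z": 0,"rx": 0,"ry": 0,"rz": 0},
    {"x": 0.01,"y": 0,"z": 0,"rx": 0,"ry": 0,"rz": 0},
  ],
)

```text
time: 15.05
eef_pos: [0.517, 0.0533, 0.0195]
ee_rot: [3.13, -0.238, -0.02]
contact_force: [-12.8, 2.3, 13.2]
finger_gap: 0.999
finger_force: 7.1
```

The pack has stopped dead against the far rail. I'll withdraw and check.

step_arm(
  series=[
    {"x": -0.04,"y": 0,"z": 0,"rx": 0,"ry": 0,"rz": 0},
    {"x": -0.08,"y": 0,"z": 0,"rx": 0,"ry": 0,"rz": 0},
    {"x": -0.1,"y": 0,"z": -0.15,"rx": 0,"ry": 0,"rz": 0},
    {"x": -0.1,"y": 0.1,"z": -0.35,"rx": 0,"ry": 0,"rz": 0},
    {"x": -0.1,"y": 0.3,"z": -0.5,"rx": 0,"ry": 0,"rz": 0},
    {"x": -0.1,"y": 0.5,"z": -0.5,"rx": 0,"ry": 0,"rz": 0},
    {"x": -0.1,"y": 0.7,"z": -0.5,"rx": 0,"ry": 0,"rz": 0},
    {"x": -0.1,"y": 0.9,"z": -0.5,"rx": 0,"ry": 0,"rz": 0},
    {"x": -0.1,"y": 1,"z": -0.5,"rx": 0,"ry": 0,"rz": 0},
  ],
)

```text
time: 15.95
eef_pos: [0.4599, -0.1944, 0.1456]
ee_rot: [3.13, -0.245, 0.004]
contact_force: [1.1, -0.2, 0.4]
finger_gap: 0.996
finger_force: 0.0
```

```bash
python3 - <<'E'
from h import *
look(6)
# pack edges, line fits in the top view: dense contour, excluding red tool
for q in("top","side"):
    c=dict(np.load(f"{q}_6.npz")); f=c["img"].astype(int)
    pk=((f[...,0]-f[...,2])>0.12*f[...,0])&(f[...,0]>60)&(abs(f[...,0]-f[...,1])<40)
    yy,xx=np.mgrid[:400,:640]; B=w2b(ray(c,np.c_[xx.ravel(),yy.ravel()],.024))*1000
    ok=(abs(B[:,0])<130)&(abs(B[:,1])<150); m=(pk.ravel()&ok).reshape(400,640)
    m=cv2.morphologyEx(m.astype(np.uint8),cv2.MORPH_OPEN,np.ones((3,3)))
    P=w2b(ray(c,big(m),.024))*1000; rc=cv2.minAreaRect(P.astype(np.float32)); print(q,rc,np.round(cv2.boxPoints(rc)).tolist())
    for nm,a,sel in(("left",1,P[:,1]>75),("right",1,P[:,1]<-75),("near",0,P[:,0]<-42),("far",0,P[:,0]>35)):
        S=P[sel&(abs(P[:,1-a])<(45 if a else 80))]
        if len(S)>5: k=np.polyfit(S[:,1-a],S[:,a],1); print(nm,"at",k[1].round(1),"slope",k[0].round(4))
a=cv2.imread("pics/top_6.png");b=cv2.resize(cv2.imread("pics/side_6.png"),(760,460));h=np.zeros((880,760,3),np.uint8)
h[:420,:540]=a;h[420:]=b
cv2.imwrite("pics/both6.png",cv2.resize(h,(518,600)))
E
```

```text
t 15.95 tcp board [[ -90.3398299  -254.37892269]] 0.1456434989972312 [ 3.13013294 -0.24471716  0.00361277] F [ 1.10709446 -0.22529416  0.3757508 ]
top [12.6 54.1] [321.9 157.6] 77.0 [[-100.0, -85.0], [53.0, -120.0], [126.0, 193.0], [-28.0, 229.0]]
side [ 8.2 63.5] [327.7 147.8] 79.7 [[-94.0, -85.0], [52.0, -111.0], [110.0, 212.0], [-35.0, 238.0]]
top ((1.1172027587890625, 0.4891510009765625), (190.3955535888672, 122.06444549560547), 89.96473693847656) [[-60.0, -95.0], [62.0, -95.0], [62.0, 96.0], [-60.0, 96.0]]
left at 93.3 slope 0.0044
right at -93.2 slope -0.0011
near at -58.3 slope 0.0014
far at 59.5 slope -0.0029
side ((-0.7029876708984375, 2.0655975341796875), (187.51390075683594, 124.8462905883789), 89.98500061035156) [[-63.0, -92.0], [62.0, -92.0], [62.0, 96.0], [-63.0, 96.0]]
left at 92.6 slope -0.0053
right at -88.7 slope -0.0014
near at -59.7 slope -0.0337
far at 56.0 slope 0.0099
```

View pics/side_6.png

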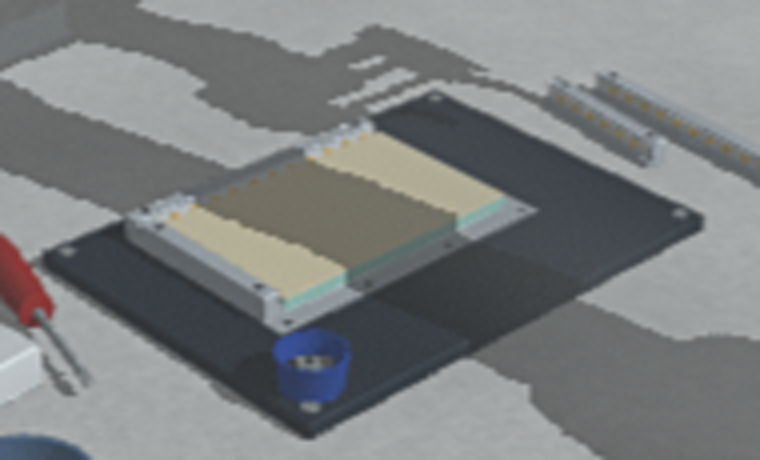

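Top view: pack centre within about 1 mm of the seat and square within 0.005 rad. The side view shows it flush in both ledges (left corner at (280,300), far edge row about 130). I'll finish with a confirming press towards the left rail.

step_arm(
  series=[
    {"x": 0.05,"y": -0.05,"z": 0,"rx": 0,"ry": 0,"rz": -0.07},
    {"x": 0.1,"y": -0.1,"z": 0,"rx": 0,"ry": 0,"rz": -0.145},
    {"x": 0.15,"y": -0.2,"z": 0,"rx": 0,"ry": 0,"rz": -0.22},
    {"x": 0.2,"y": -0.3,"z": 0,"rx": 0,"ry": 0,"rz": -0.295},
    {"x": 0.25,"y": -0.4,"z": 0.05,"rx": 0,"ry": 0,"rz": -0.37},
    {"x": 0.3,"y": -0.44,"z": 0.1,"rx": 0,"ry": 0,"rz": -0.445},
    {"x": 0.34,"y": -0.44,"z": 0.15,"rx": 0,"ry": 0,"rz": -0.52},
    {"x": 0.34,"y": -0.44,"z": 0.2,"rx": 0,"ry": 0,"rz": -0.595},
    {"x": 0.34,"y": -0.44,"z": 0.25,"rx": 0,"ry": 0,"rz": -0.67},
    {"x": 0.34,"y": -0.44,"z": 0.29,"rx": 0,"ry": 0,"rz": -0.745},
  ],
)

```text
time: 17.05
eef_pos: [0.5614, -0.0943, 0.0718]
ee_rot: [2.459, 1.955, 0.001]
contact_force: [0.2, -0.1, -0.1]
finger_gap: 1.0
finger_force: 0.0
```

```bash
python3 - <<'E'
from h import *; from bench import r
s=r.sense(); print(s["time"],s["eef_pos"],w2b(s["eef_pos"]))
P=b2w([-.008,-.125]); move(s,[*P,.020],YAW+np.pi/2)
E
```

```text
17.05 [ 0.56142087 -0.09428254  0.07178872] [[-0.00512888 -0.14007415]]
shift [ 0.059 -0.016  0.207] turn [ 0.    -0.    -0.038]
```

step_arm(
  series=[
    {"x": 0.02,"y": -0.016,"z": 0.06,"rx": 0,"ry": 0,"rz": -0.038},
    {"x": 0.04,"y": -0.016,"z": 0.12,"rx": 0,"ry": 0,"rz": -0.038},
    {"x": 0.05,"y": -0.016,"z": 0.17,"rx": 0,"ry": 0,"rz": -0.038},
    {"x": 0.05,"y": -0.016,"z": 0.205,"rx": 0,"ry": 0,"rz": -0.038},
    {"x": 0.07,"y": -0.016,"z": 0.205,"rx": 0,"ry": 0,"rz": -0.038},
    {"x": 0.09,"y": -0.016,"z": 0.205,"rx": 0,"ry": 0,"rz": -0.038},
    {"x": 0.105,"y": -0.016,"z": 0.205,"rx": 0,"ry": 0,"rz": -0.038},
    {"x": 0.115,"y": -0.016,"z": 0.205,"rx": 0,"ry": 0,"rz": -0.038},
    {"x": 0.122,"y": -0.016,"z": 0.205,"rx": 0,"ry": 0,"rz": -0.038},
    {"x": 0.128,"y": -0.016,"z": 0.205,"rx": 0,"ry": 0,"rz": -0.038},
  ],
)

```text
time: 18.05
eef_pos: [0.565, -0.0629, 0.0216]
ee_rot: [2.389, 2.039, 0.0]
contact_force: [-0.3, 1.6, -0.0]
finger_gap: 1.0
finger_force: 0.0
```

step_arm(
  series=[
    {"x": 0.004,"y": 0,"z": 0,"rx": 0,"ry": 0,"rz": 0},
    {"x": 0.008,"y": 0,"z": 0,"rx": 0,"ry": 0,"rz": 0},
    {"x": 0.012,"y": 0,"z": 0,"rx": 0,"ry": 0,"rz": 0},
    {"x": 0.016,"y": 0,"z": 0,"rx": 0,"ry": 0,"rz": 0},
  ],
)

```text
time: 18.45
eef_pos: [0.5653, -0.0601, 0.0212]
ee_rot: [2.389, 2.039, -0.002]
contact_force: [-0.5, -2.8, 0.7]
finger_gap: 1.001
finger_force: 1.7
```

step_arm(
  series=[
    {"x": 0.005,"y": 0,"z": 0,"rx": 0,"ry": 0,"rz": 0},
    {"x": 0.01,"y": 0,"z": 0,"rx": 0,"ry": 0,"rz": 0},
    {"x": 0.015,"y": 0,"z": 0,"rx": 0,"ry": 0,"rz": 0},
    {"x": 0.015,"y": 0,"z": 0,"rx": 0,"ry": 0,"rz": 0},
  ],
)

```text
time: 18.85
eef_pos: [0.5652, -0.0597, 0.0212]
ee_rot: [2.389, 2.036, -0.009]
contact_force: [-1.5, -8.6, 2.3]
finger_gap: 0.998
finger_force: 4.3
```

It stopped at the same place as before, so the pack is seated. I'll withdraw, check and hand in.

step_arm(
  series=[
    {"x": -0.04,"y": 0,"z": 0,"rx": 0,"ry": 0,"rz": 0},
    {"x": -0.08,"y": 0,"z": 0,"rx": 0,"ry": 0,"rz": 0},
    {"x": -0.12,"y": 0,"z": -0.15,"rx": 0,"ry": 0,"rz": 0},
    {"x": -0.2,"y": 0,"z": -0.35,"rx": 0,"ry": 0,"rz": 0},
    {"x": -0.35,"y": 0,"z": -0.5,"rx": 0,"ry": 0,"rz": 0},
    {"x": -0.5,"y": 0,"z": -0.5,"rx": 0,"ry": 0,"rz": 0},
    {"x": -0.5,"y": 0,"z": -0.5,"rx": 0,"ry": 0,"rz": 0},
    {"x": -0.5,"y": 0,"z": -0.5,"rx": 0,"ry": 0,"rz": 0},
  ],
)

```text
time: 19.65
eef_pos: [0.5459, -0.18, 0.1463]
ee_rot: [-2.393, -2.035, -0.001]
contact_force: [-0.5, -0.0, -0.0]
finger_gap: 1.001
finger_force: 0.0
```

```bash
python3 - <<'E'
from h import *
from bench import read_camera
c=read_camera("top"); f=c["img"].astype(int)
pk=((f[...,0]-f[...,2])>0.12*f[...,0])&(f[...,0]>60)&(abs(f[...,0]-f[...,1])<40)
yy,xx=np.mgrid[:400,:640]; B=w2b(ray(c,np.c_[xx.ravel(),yy.ravel()],.024))*1000
m=(pk.ravel()&(abs(B[:,0])<130)&(abs(B[:,1])<150)).reshape(400,640)
m=cv2.morphologyEx(m.astype(np.uint8),cv2.MORPH_OPEN,np.ones((3,3)))
print(cv2.minAreaRect((w2b(ray(c,big(m),.024))*1000).astype(np.float32)))
cv2.imwrite("pics/top_7.png",cv2.resize(c["img"][115:220,255:390,::-1],None,fx=5,fy=5,interpolation=cv2.INTER_CUBIC))
E
```

```text
((1.6992263793945312, 0.08216094970703125), (191.2088623046875, 123.22900390625), 89.96473693847656)
```

View pics/top_7.png

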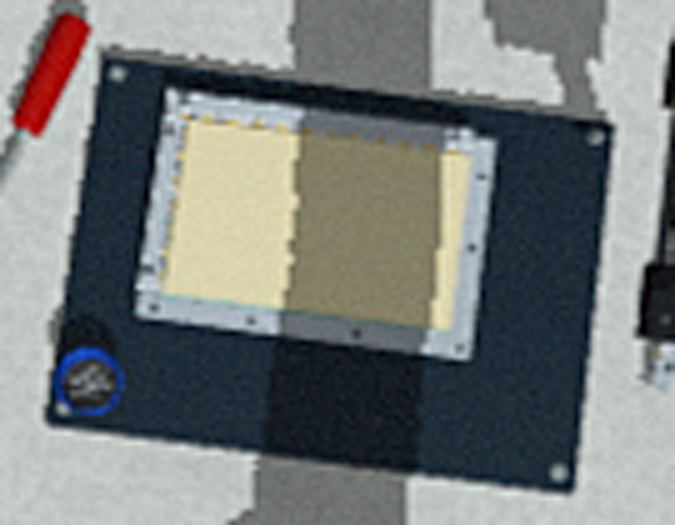

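The pack is tucked into the corner, with its top-left corner at (185,125) and its edges parallel to the rails. The tub and the screwdriver have not moved.

```bash
python3 -c "
from bench import r
print(r.hand_in())"
```

```text
the job is handed in; nothing more can be done
None
```

The optical pack is pushed up against the far and left rails and sits square in the corner (within about 2 mm and 0.005 rad by camera). I handed the job in at about 20 s of the 45 s allowed.

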